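# Snap the adapter module into the sloping bench programmer

### The arm

A 6-joint arm with a two-finger parallel gripper is mounted at the origin on the work surface. World frame = base frame: x ahead of the robot, y to its left, z up, the work surface at z = 0. Lengths are in m, angles in rad, forces in N, time in s.
With the tool pointing down it reaches from about 0.3 to 0.825 m from the base axis. Payload 5.4 kg.
Tool frame: the origin (TCP) lies midway between the tips of the shut fingers; the grasp point (between the pads) lies 19 mm behind it; z points along the fingers, y is the direction in which the jaws open and shut (so a half turn about z gives the same grasp; the last joint's range is limited). The gripper opens to 92 mm and grips with 3 to 60 N. Pads are 20 mm wide; open, the fingers measure 128 mm over their backs; the gripper's body (75 mm by 189 mm) begins 69 mm behind the grasp point.
Start: joints at [0.912, 0.158, 1.597, -0, 1.386, -0.21], TCP at [0.249, 0.518, 0.215] pointing down, gripper open.
Joint ranges: [-2.91, 2.91], [-0.94, 2.29], [0.18, 2.7], [-1.29, 4.43], [0.17, 2.64], [-3, 3]. Speed limits (rad/s): [2.57, 2.57, 3.14, 3.14, 3.14, 3.14].

### API

Orientations are given as a unit quaternion [x, y, z, w].
In Python, from cell import ctrl gives the robot as it stands.
- The arm moves only by the tool play_rows, never from a script. Its argument "commands" is a list of rows, each an object of numbers: "tx", "ty", "tz": the shift along the tool's x, y, z in mm; "turn": the turn about the tool's z in rad; "hand": the finger opening in mm, from 0 to 91.9. In form: [{"tx": .., "ty": .., "tz": .., "turn": .., "hand": ..}, ...]. A call has 1 to 8 rows; each row shifts and turns the pose as measured when the row begins, along the tool's axes as they then stand; what a row does not reach is not made up. A row lasts 1/12 s, in which the tool goes at most 41.7 mm and 7.16 degrees, less where a joint would pass 70% of its speed; a pose out of reach is approached as far as the arm can. A call with a gripper value outside its range is refused whole. The fingers move at their own pace and stop on an object; "squeeze" is the grip in N (left out, the last holds). Time passes only in rows, so rows that do not move let the fingers close. It gives the time, the measured TCP pose, the force and the opening at its end, in the units of the state.
- ctrl.sense(): the state, without advancing time (a new reading comes with each control period).
- ctrl.read_camera(name): name is "scene" or "top" or "wrist"; returns (picture, depth): 384x512x3 uint8, red, green, blue; 384x512 float32, m along the optical axis (not along the pixel's ray), 0 where there is no reading.
- ctrl.camera_params(name): a dict with "fx", "fy", "cx", "cy" (pixels), "R" (3x3) and "t" (3): a world point X has camera coordinates R X + t; the wrist camera has in their place "mount" (4x4, takes a point from camera to tool coordinates, whose origin is the TCP and whose axes are the flange's). Camera axes: x right, y down, z forward; pixel columns grow to the right and rows downward; lengths in m; the calibration is good to about 2 mm. A picture is of the moment at which its call begins: read the wrist's pose just before it. camera_params takes no time and is no camera call.
- ctrl.hand_in(): hands the job in, once; it reports no verdict.
The state is a dict: "time_s": time; "q": joint angles; "joint_velocities": joint speeds; "tau": joint torques, N m; "position": TCP position; "tool_rot": TCP orientation; "wrist_force": force on the tool from outside, world axes, zero at the start; "ft_torque": the same for the moment, N m; "grip_width": finger opening in m.
Only numpy, scipy, OpenCV 4.12 (cv2) and the standard library are available. Lean on these libraries where they do the work, as an engineer would, in place of code of your own. Each camera call takes 0.05 s, during which the arm holds its last target.

### The job

Pick up the stepped adapter module (wide flat nose, narrower taller grip) from the blue mat and slide it nose first down the sloping slot of the programmer, so that its nose pushes the spring catch aside and the catch clicks shut behind it. Do not force it, do not shift the other things on the bench, and let go of the module once the catch holds it.

Things in the scene. Friction and masses are not known exactly. Their poses are not given: they have to be found in the camera images.
- module: loose black adapter module, 0.1-0.2 kg, 100 mm long. Origin: middle of its underside. x points to the nose, z up. Nose: x +6 to +50 mm, 50 wide (y), 16 thick, brass strips on top. Grip: x -50 to +6, 36 wide, 28 tall, ribbed top. The step makes a 7 mm shoulder each side at x=+6. Starts flat on the 4 mm thick blue mat, in one of two spots; plain_module is in the other
- slot: programmer's sloping bed, fixed at 30 deg to the table. Origin on the bed surface, 54 mm above the table, just where the module's origin is when clicked in; the axes then agree too. x points down the slope (the way in), z = bed's normal. Side walls at y=+-26.5 mm (outside +-36), x +8 to +58. Lips over them reach in to y=+-21, 18 mm above the bed from x=+14; entry edges bent up to 27 mm at x=+3
- mouth (a point): middle of the slot's entry on the bed surface, slot x=-14 mm (same axes as slot). From here to the end wall the bed is 100 mm wide. On the -y side the wall goes on to here, flaring out to y=-34; on the +y side stands the catch, and outside it a post (y 44 to 50 mm, 18 high). The nose goes in here flat on the bed
- rail_end (a point): uphill end of the bed, slot x=-110 mm (same axes). From the mouth up to here the bed is a bare rail 30 mm wide and 10 thick, on one post: lay the module on it, nose downhill, and slide it in
- end_wall (a point): foot of the slot's end wall, slot x=+58 mm (same axes). Before it a sprung contact block stands out 12 mm; it pushes back with about 4 N on a clicked-in module. The module can be pushed about 4 mm beyond its clicked-in place, there the block stops hard; let go, it comes back against the catch, which keeps it from sliding out
- catch (a joint): steel spring catch on the slot's +y side: 0 = at rest, to 0.009 m = pushed aside to +y. 2 N at rest, 4 N at 5 mm. Its sloping face runs from y=31 mm at slot x=-14 to the tip at x=+1. Going past takes roughly 5 to 15 N, more if held askew; it rubs on the nose's side (about 5 mm aside) until the shoulder has passed, then snaps back to 0
- catch_tip (a point): inner edge of the catch's flat holding face, moves with it; at rest at slot x=+6, y=+20, z=+8.5 mm. The catch is 15 mm high over the bed and reaches out to y=40
- plain_module: look-alike, not to be used, leave it alone: plain black block 76 x 36 x 28 mm, ribbed top, no wide nose; origin middle of its underside
- programmer: the fixed bench programmer under the slot: cream base plate 250 x 130 x 12 mm on the table with a tilted bed on it. Origin: middle of the plate's underside, 54 mm straight below the slot's origin; x points (level) the way the slot runs down. The rail's post is at x=-70 mm
- tape: bystander: grey tape roll, 60 mm across, 18 high, on the mat; origin middle of its underside
- driver: bystander: screwdriver 150 mm long lying on the mat; origin at its middle
- flux: bystander: white bottle, 36 mm across, 90 high; origin middle of its underside
- cup: bystander: grey cup, 60 mm across, 50 high; origin middle of its underside
Not all that is in view belongs to the job. Leave any pink or turquoise look-alike of the module alone.

How it is judged:
On the way:
1. the module's nose, lying in the slot's mouth, pushes the catch aside (value of joint catch above 0.003 m and contact force between module and catch above 0.3 N and x of module in the frame of slot below -0.003 m and angle between the x axis of module and the x axis of slot, either way round below 0.2 rad), for 0.05 s.
At the end, for the whole second after the job is handed in: the module lies in the slot nose first, at rest, within 5 mm and 0.1 rad of its clicked-in place (not more than 2 mm short of it), and the catch is back within 2 mm of its rest position, behind the module's shoulder (distance between module and slot below 0.005 m and x of module in the frame of slot above -0.002 m and angle between the x axis of module and the x axis of slot, either way round below 0.1 rad and angle between the z axis of module and the z axis of slot, either way round below 0.1 rad and value of joint catch below 0.002 m and linear speed of module below 0.01 m/s); the robot touches nothing.
It fails at once if the module is forced: more than 60 N between it and the programmer (contact force between module and programmer above 60 N).
It fails at once if the look-alike module is moved by more than 20 mm (distance of plain_module from where it was at the start of the episode above 0.02 m).
It fails at once if the tape roll, screwdriver, bottle or cup is shifted by more than 30 mm (distance of any of tape, driver, flux, cup from where it was at the start of the episode above 0.03 m).
It also fails if it takes over 48 s, if anything falls off the work surface, if the arm or the gripper's body presses on something with over 40 N, if the wrist force passes 120 N, or if a joint passes its speed limit or range.

## Working session

There is one attempt and no reset: what is moved stays moved. The work goes in short steps, Python scripts to look and compute and a tool call to move; the robot and the scene stay as the last step left them, time stands still between calls to the robot, and variables do not carry over. Pictures are saved under pics/ and viewed, and the job is handed in when it is done.

Besides the shell and the picture viewer there is one more tool, called after "Emit:" as a command line: name --argument value ..., lists and objects as JSON in quotes. play_rows: Moves the arm, as the interface text tells. Its arguments: {"type":"object","properties":{"commands":{"type":"array","items":{"type":"object","properties":{"tx":{"type":"number"},"ty":{"type":"number"},"tz":{"type":"number"},"turn":{"type":"number"},"hand":{"type":"number"}}}},"squeeze":{"type":"number"}},"required":["commands"]}

```bash
ls; mkdir -p pics; cat > h.py <<'E'
import numpy as np, cv2
from cell import ctrl
def snap(n,fn):
    im,d=ctrl.read_camera(n); cv2.imwrite(f'pics/{fn}.png',im[:,:,::-1]); np.savez(f'pics/{fn}.npz',im=im,d=d); return im,d
def world(n,d,mask=None):
    p=ctrl.camera_params(n); v,u=np.mgrid[:384,:512]
    P=np.stack([(u-p['cx'])/p['fx']*d,(v-p['cy'])/p['fy']*d,d],-1)
    R=np.array(p['R']);t=np.array(p['t'])
    return (P-t)@R
E
python3 - <<'E'
from h import *
snap('scene','s0');snap('top','t0')
print(ctrl.sense())
for n in('scene','top','wrist'):print(ctrl.camera_params(n))
E
```

```text
pics
{'time_s': 0.1, 'q': array([ 9.11900210e-01,  1.58994261e-01,  1.59809219e+00, -1.07797058e-05,
        1.38622959e+00, -2.10115890e-01]), 'joint_velocities': array([-7.72786079e-05, -2.83041916e-03, -2.93915801e-03, -8.29873365e-04,
        1.92772515e-03, -1.05696467e-03]), 'tau': array([-6.02370383e-04, -3.86502206e+01, -3.22960746e+01,  7.02827959e-02,
        3.38816224e-02, -3.71550573e-05]), 'position': array([0.24914593, 0.51758486, 0.21371984]), 'tool_rot': array([ 2.22510755e-01,  9.74929855e-01, -7.83852081e-04, -3.57934739e-04]), 'wrist_force': array([0.37224798, 0.88910803, 0.08804483]), 'ft_torque': array([0.05678573, 0.00794513, 0.04047147]), 'grip_width': 0.09192885087813188}
{'fx': 408.45210557304574, 'fy': 408.45210557304574, 'cx': 253.93685929625437, 'cy': 186.78093741426747, 'R': array([[-0.56133268,  0.82749322,  0.01267287],
       [ 0.52948871,  0.37086485, -0.76295542],
       [-0.63604036, -0.42156167, -0.64632687]]), 't': array([ 0.32862321, -0.17410598,  1.49168815])}
{'fx': 449.4744105195642, 'fy': 449.4744105195642, 'cx': 244.38912824112626, 'cy': 187.0759473571686, 'R': array([[ 0.00323877, -0.99987711, -0.01533875],
       [-0.99703083, -0.00204869, -0.0769761 ],
       [ 0.07693522,  0.01554252, -0.99691494]]), 't': array([-0.06423146,  0.4646032 ,  1.35776359])}
{'fx': 311.71254972310754, 'fy': 311.71254972310754, 'cx': 258.1390300814371, 'cy': 191.2020410532168, 'mount': array([[-5.63432495e-04, -9.59490614e-01, -2.81740031e-01,
         8.01123553e-02],
       [ 9.99999424e-01, -2.83117917e-04, -1.03564689e-03,
         2.75767669e-05],
       [ 9.13927820e-04, -2.81740452e-01,  9.59490220e-01,
        -1.71284610e-01],
       [ 0.00000000e+00,  0.00000000e+00,  0.00000000e+00,
         1.00000000e+00]])}
```

View pics/s0.png

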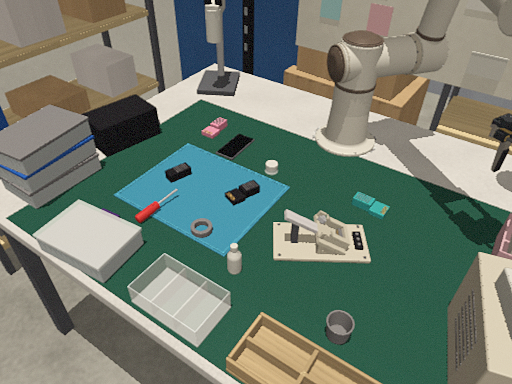

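View pics/t0.png

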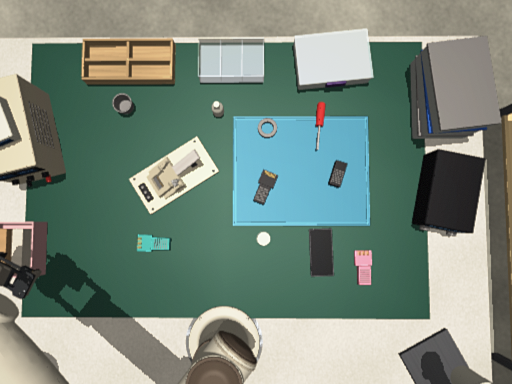

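```bash
python3 - <<'E'
from h import *
a=np.load('pics/t0.npz');im=a['im'];d=a['d'];W=world('top',d)
c=im[150:220,120:360][:,:,::-1]
c1=cv2.resize(im[125:220,120:230][:,:,::-1],None,fx=6,fy=6,interpolation=cv2.INTER_CUBIC)
c2=cv2.resize(im[160:215,235:360][:,:,::-1],None,fx=6,fy=6,interpolation=cv2.INTER_CUBIC)
cv2.imwrite('pics/c1.png',c1);cv2.imwrite('pics/c2.png',c2)
for u,v in[(264,187),(267,175),(261,197),(338,174),(250,210),(175,175),(190,155),(250,130)]:print(u,v,W[v,u].round(4))
b=np.load('pics/s0.npz');W2=world('scene',b['d'])
for u,v in[(250,187),(236,196),(260,210),(300,220),(320,235)]:print(u,v,W2[v,u].round(4))
E
```

```text
264 187 [ 0.464  -0.1225  0.0325]
267 175 [ 0.502  -0.1322  0.0173]
261 197 [ 0.4336 -0.1135  0.0331]
338 174 [ 0.5038 -0.346   0.0331]
250 210 [ 0.3951 -0.0803  0.0032]
175 175 [0.4979 0.1444 0.0525]
190 155 [0.5513 0.0936 0.1   ]
250 130 [ 0.6437 -0.0797  0.0076]
250 187 [ 0.4512 -0.1058  0.0326]
236 196 [ 0.498  -0.1241  0.0212]
260 210 [ 0.4928 -0.0415  0.0048]
300 220 [0.5409 0.1106 0.0897]
320 235 [0.542  0.1705 0.0716]
```

View pics/c1.png

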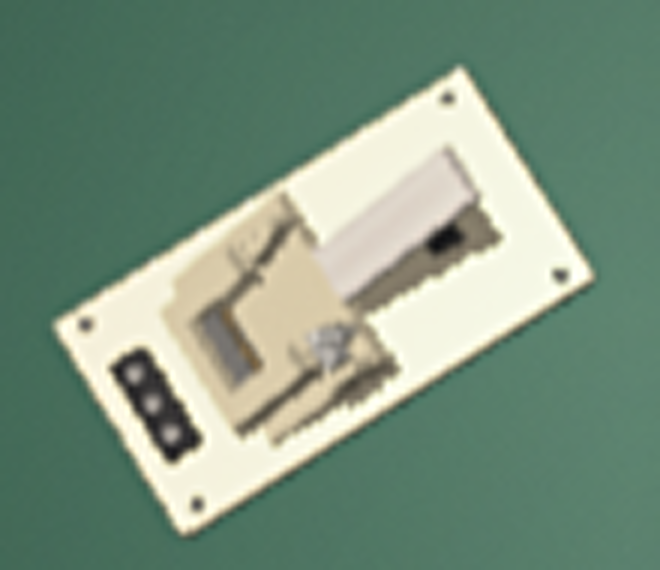

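View pics/c2.png

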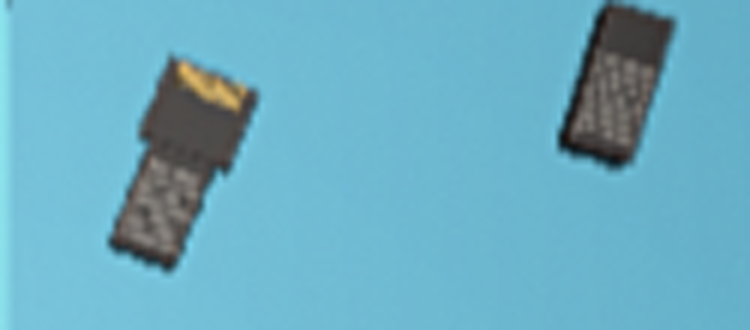

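```bash
python3 - <<'E'
from h import *
a=np.load('pics/t0.npz');im=a['im'];d=a['d'];W=world('top',d)
def fit(name,m):
    P=W[m][:,:2].astype(np.float32)*1000
    r=cv2.minAreaRect(P);print(name,len(P),r[0],r[1],r[2]);b=cv2.boxPoints(r);print(b.round(1).tolist())
v,u=np.mgrid[:384,:512]
reg=(u>120)&(u<230)&(v>125)&(v<220)
hs=cv2.cvtColor(im,cv2.COLOR_RGB2HSV)
notgreen=~((hs[...,0]>50)&(hs[...,0]<95)&(hs[...,1]>60))
m=reg&(W[...,2]>.006)&(W[...,2]<.2)
fit('plate',m)
m=reg&(W[...,2]>.006)&(W[...,2]<.016); fit('platelow',m); print('z',np.median(W[m][:,2]))
rail=reg&(W[...,2]>.085);fit('rail',rail)
reg=(u>240)&(u<290)&(v>160)&(v<215)
print('mat z',np.median(W[reg&(W[...,2]<.009)][:,2]))
m=reg&(W[...,2]>.011)&(W[...,2]<.05);fit('mod',m)
g=reg&(W[...,2]>.027)&(W[...,2]<.05);fit('grip',g)
g=reg&(W[...,2]>.011)&(W[...,2]<.024);fit('nose',g)
# bed plane: low points
E
```

```text
plate 3605 (510.949951171875, 153.43338012695312) (289.19012451171875, 337.1132507324219) 0.3420363962650299
[[365.3999938964844, 321.1000061035156], [367.3999938964844, -16.0], [656.5, -14.300000190734863], [654.5, 322.8999938964844]]
platelow 2031 (510.949951171875, 153.43338012695312) (289.19012451171875, 337.1132507324219) 0.3420363962650299
[[365.3999938964844, 321.1000061035156], [367.3999938964844, -16.0], [656.5, -14.300000190734863], [654.5, 322.8999938964844]]
z 0.01128104749604829
rail 204 (466.9328308105469, 2.9420394897460938) (272.6956787109375, 52.49961471557617) 49.862606048583984
[[359.0, -84.4000015258789], [399.1000061035156, -118.19999694824219], [574.9000244140625, 90.30000305175781], [534.7999877929688, 124.0999984741211]]
mat z 0.0039939426186406495
mod 464 (472.2523498535156, -119.7220230102539) (136.22071838378906, 135.89718627929688) 84.65864562988281
[[398.29998779296875, -181.1999969482422], [533.5999755859375, -193.89999389648438], [546.2000122070312, -58.20000076293945], [410.8999938964844, -45.599998474121094]]
grip 215 (461.3905334472656, -123.14973449707031) (36.309871673583984, 94.86380767822266) 66.36272430419922
[[410.70001220703125, -120.80000305175781], [497.6000061035156, -158.8000030517578], [512.0999755859375, -125.5], [425.20001220703125, -87.5]]
nose 225 (472.2523498535156, -119.7220230102539) (136.22071838378906, 135.89718627929688) 84.65864562988281
[[398.29998779296875, -181.1999969482422], [533.5999755859375, -193.89999389648438], [546.2000122070312, -58.20000076293945], [410.8999938964844, -45.599998474121094]]
```

```bash
python3 - <<'E'
from h import *
a=np.load('pics/t0.npz');im=a['im'].astype(int);p=ctrl.camera_params('top');R=np.array(p['R']);t=np.array(p['t'])
C=-R.T@t
def ray(uv,z):
    uv=np.asarray(uv,float);D=np.stack([(uv[:,0]-p['cx'])/p['fx'],(uv[:,1]-p['cy'])/p['fy'],np.ones(len(uv))],-1)@R
    s=(z-C[2])/D[:,2];return C+D*s[:,None]
def big(m):
    n,l,s,_=cv2.connectedComponentsWithStats(m.astype(np.uint8));k=1+np.argmax(s[1:,4]);return l==k
def rect(m,z,name):
    c,_=cv2.findContours(m.astype(np.uint8),cv2.RETR_EXTERNAL,cv2.CHAIN_APPROX_NONE);c=max(c,key=cv2.contourArea)[:,0]
    P=ray(c,z)[:,:2]*1000;r=cv2.minAreaRect(P.astype(np.float32));b=cv2.boxPoints(r);print(name,np.round(r[0],1),np.round(r[1],1),round(r[2],2),b.round(1).tolist())
v,u=np.mgrid[:384,:512]
reg=(u>120)&(u<230)&(v>125)&(v<220)
m=big(reg&~((im[...,1]>im[...,0]+15)))
rect(m,.012,'plate')
reg=(u>240)&(u<290)&(v>160)&(v<215)
blk=big(reg&~((im[...,2]>im[...,0]+50)))
rect(blk,.020,'module')
g=big(blk&(a['d']>0)&(world('top',a['d'])[...,2]>.026));rect(g,.032,'grip')
print(im[140,150],im[190,250])
E
```

```text
plate [503.1 156.4] [133.4 251.6] 32.69 [[379.0, 226.3000030517578], [514.9000244140625, 14.5], [627.2000122070312, 86.5], [491.29998779296875, 298.29998779296875]]
module [ 464.7 -123.7] [ 49.3 102.3] 68.21 [[408.1000061035156, -127.5999984741211], [503.1000061035156, -165.60000610351562], [521.4000244140625, -119.80000305175781], [426.3999938964844, -81.80000305175781]]
grip [ 443.6 -115.3] [35.3 55.7] 68.33 [[411.20001220703125, -121.4000015258789], [463.0, -142.0], [476.0, -109.19999694824219], [424.20001220703125, -88.5999984741211]]
[ 73 111  93] [117 192 216]
```

```bash
cat >> h.py <<'E'
def plan(x,y,z,yaw,s=None,n=8,vmax=40,tmax=.12):
    s=s or ctrl.sense();from scipy.spatial.transform import Rotation as Ro
    M=Ro.from_quat(s['tool_rot']).as_matrix();p=np.array(s['position'])*1000
    c=np.degrees(np.arctan2(M[1,0],M[0,0]));T=np.array([x,y,z],float)
    print('t',round(s['time_s'],2),'p',p.round(1),'yaw',round(c,2),'tilt',M[:,2].round(3),'q',np.round(s['q'],2),'w',round(s['grip_width']*1e3,1),'F',np.round(s['wrist_force'],1))
    dy=np.radians(yaw-c)   # caller picks the way round
    yr=np.radians(c)
    N=int(max(np.ceil(np.linalg.norm(T-p)/vmax),np.ceil(abs(dy)/tmax),1));print('rows',N,'dist',(T-p).round(1),'dyaw',dy.round(3))
    st=(T-p)/N
    out=[]
    for i in range(min(n,N)):
        a=yr+dy/N*i; ex=np.array([np.cos(a),np.sin(a),0]);ey=np.array([np.sin(a),-np.cos(a),0])
        out.append('{"tx":%.1f,"ty":%.1f,"tz":%.1f,"turn":%.3f}'%(st@ex,st@ey,-st[2],-dy/N))
    print('['+','.join(out)+']')
E
python3 - <<'E'
from h import *
plan(430,-110,160,-21.8)
E
```

```text
t 0.1 p [249.1 517.6 213.7] yaw 154.29 tilt [-0.001 -0.001 -1.   ] q [ 0.91  0.16  1.6  -0.    1.39 -0.21] w 91.9 F [0.4 0.9 0.1]
rows 26 dist [ 180.9 -627.6  -53.7] dyaw -3.073
[{"tx":-16.7,"ty":-18.7,"tz":2.1,"turn":0.118},{"tx":-18.8,"ty":-16.6,"tz":2.1,"turn":0.118},{"tx":-20.7,"ty":-14.3,"tz":2.1,"turn":0.118},{"tx":-22.2,"ty":-11.8,"tz":2.1,"turn":0.118},{"tx":-23.4,"ty":-9.1,"tz":2.1,"turn":0.118},{"tx":-24.3,"ty":-6.2,"tz":2.1,"turn":0.118},{"tx":-24.9,"ty":-3.3,"tz":2.1,"turn":0.118},{"tx":-25.1,"ty":-0.4,"tz":2.1,"turn":0.118}]
```

Emit:
play_rows --commands '[{"tx": -17,"ty": -19,"tz": 1,"turn": 0.12},{"tx": -19,"ty": -17,"tz": 1,"turn": 0.12},{"tx": -21,"ty": -14,"tz": 1,"turn": 0.12},{"tx": -22,"ty": -12,"tz": 1,"turn": 0.12},{"tx": -23,"ty": -9,"tz": 1,"turn": 0.12},{"tx": -24,"ty": -6,"tz": 1,"turn": 0.12},{"tx": -25,"ty": -3,"tz": 1,"turn": 0.12},{"tx": -25,"ty": 0,"tz": 1,"turn": 0.12}]'

```text
schema error: expected keys tx, ty, tz, turn, hand
```

```bash
python3 -c "
from h import *
plan(430,-110,170,-21.8)"
```

```text
t 0.1 p [249.1 517.6 213.7] yaw 154.29 tilt [-0.001 -0.001 -1.   ] q [ 0.91  0.16  1.6  -0.    1.39 -0.21] w 91.9 F [0.4 0.9 0.1]
rows 26 dist [ 180.9 -627.6  -43.7] dyaw -3.073
[{"tx":-16.7,"ty":-18.7,"tz":1.7,"turn":0.118},{"tx":-18.8,"ty":-16.6,"tz":1.7,"turn":0.118},{"tx":-20.7,"ty":-14.3,"tz":1.7,"turn":0.118},{"tx":-22.2,"ty":-11.8,"tz":1.7,"turn":0.118},{"tx":-23.4,"ty":-9.1,"tz":1.7,"turn":0.118},{"tx":-24.3,"ty":-6.2,"tz":1.7,"turn":0.118},{"tx":-24.9,"ty":-3.3,"tz":1.7,"turn":0.118},{"tx":-25.1,"ty":-0.4,"tz":1.7,"turn":0.118}]
```

Emit:
play_rows --commands '[{"tx": -17,"ty": -19,"tz": 1,"turn": 0.12,"hand": 64},{"tx": -19,"ty": -17,"tz": 1,"turn": 0.12,"hand": 64},{"tx": -21,"ty": -14,"tz": 1,"turn": 0.12,"hand": 64},{"tx": -22,"ty": -12,"tz": 1,"turn": 0.12,"hand": 64},{"tx": -23,"ty": -9,"tz": 1,"turn": 0.12,"hand": 64},{"tx": -24,"ty": -6,"tz": 1,"turn": 0.12,"hand": 64},{"tx": -25,"ty": -3,"tz": 1,"turn": 0.12,"hand": 64},{"tx": -25,"ty": 0,"tz": 1,"turn": 0.12,"hand": 64}]'

```text
time_s: 0.77
position: [0.2994, 0.3176, 0.2012]
tool_rot: [0.66, 0.751, -0.004, -0.001]
wrist_force: [0.5, -0.3, -0.3]
grip_width: 0.0643
```

```bash
python3 -c "
from h import *
plan(430,-110,170,-21.8)"
```

```text
t 0.77 p [299.4 317.6 201.2] yaw 97.4 tilt [-0.007 -0.005 -1.   ] q [ 0.54 -0.2   1.98 -0.    1.37  0.41] w 64.3 F [ 0.5 -0.3 -0.3]
rows 18 dist [ 130.6 -427.6  -31.2] dyaw -2.08
[{"tx":-24.5,"ty":4.1,"tz":1.7,"turn":0.116},{"tx":-23.9,"ty":6.9,"tz":1.7,"turn":0.116},{"tx":-22.9,"ty":9.6,"tz":1.7,"turn":0.116},{"tx":-21.6,"ty":12.2,"tz":1.7,"turn":0.116},{"tx":-20.1,"ty":14.6,"tz":1.7,"turn":0.116},{"tx":-18.3,"ty":16.8,"tz":1.7,"turn":0.116},{"tx":-16.2,"ty":18.8,"tz":1.7,"turn":0.116},{"tx":-13.9,"ty":20.6,"tz":1.7,"turn":0.116}]
```

Emit:
play_rows --commands '[{"tx": -25,"ty": 4,"tz": 1,"turn": 0.12,"hand": 64},{"tx": -24,"ty": 7,"tz": 1,"turn": 0.12,"hand": 64},{"tx": -23,"ty": 10,"tz": 1,"turn": 0.12,"hand": 64},{"tx": -22,"ty": 12,"tz": 1,"turn": 0.12,"hand": 64},{"tx": -20,"ty": 15,"tz": 1,"turn": 0.12,"hand": 64},{"tx": -18,"ty": 17,"tz": 1,"turn": 0.12,"hand": 64},{"tx": -16,"ty": 19,"tz": 1,"turn": 0.12,"hand": 64},{"tx": -14,"ty": 21,"tz": 1,"turn": 0.12,"hand": 64}]'

```text
time_s: 1.43
position: [0.3505, 0.1145, 0.1905]
tool_rot: [0.939, 0.343, -0.006, 0.001]
wrist_force: [0.1, 0.6, -0.5]
grip_width: 0.064
```

```bash
python3 -c "
from h import *
plan(430,-110,170,-21.8)"
```

```text
t 1.43 p [350.5 114.5 190.5] yaw 40.1 tilt [-0.01  -0.006 -1.   ] q [-0.01 -0.4   2.15 -0.01  1.4   0.86] w 64.0 F [ 0.1  0.6 -0.5]
rows 10 dist [  79.5 -224.5  -20.5] dyaw -1.08
[{"tx":-8.4,"ty":22.3,"tz":2.0,"turn":0.108},{"tx":-5.9,"ty":23.1,"tz":2.0,"turn":0.108},{"tx":-3.4,"ty":23.6,"tz":2.0,"turn":0.108},{"tx":-0.8,"ty":23.8,"tz":2.0,"turn":0.108},{"tx":1.7,"ty":23.8,"tz":2.0,"turn":0.108},{"tx":4.3,"ty":23.4,"tz":2.0,"turn":0.108},{"tx":6.8,"ty":22.8,"tz":2.0,"turn":0.108},{"tx":9.2,"ty":22.0,"tz":2.0,"turn":0.108}]
```

Emit:
play_rows --commands '[{"tx": -9,"ty": 25,"tz": 1,"turn": 0.12,"hand": 64},{"tx": -6,"ty": 26,"tz": 1,"turn": 0.12,"hand": 64},{"tx": -3,"ty": 27,"tz": 1,"turn": 0.12,"hand": 64},{"tx": 0,"ty": 27,"tz": 1,"turn": 0.12,"hand": 64},{"tx": 3,"ty": 27,"tz": 1,"turn": 0.12,"hand": 64},{"tx": 6,"ty": 26,"tz": 1,"turn": 0.12,"hand": 64},{"tx": 9,"ty": 25,"tz": 1,"turn": 0.12,"hand": 64},{"tx": 10,"ty": 22,"tz": 1,"turn": 0.12,"hand": 64}]'

```text
time_s: 2.1
position: [0.4153, -0.0974, 0.1801]
tool_rot: [0.989, -0.15, -0.006, 0.003]
wrist_force: [1.2, 0.7, -0.1]
grip_width: 0.064
```

```bash
python3 -c "
from h import *
plan(430,-110,170,-21.8)"
```

```text
t 2.1 p [415.3 -97.4 180.1] yaw -17.25 tilt [-0.012 -0.005 -1.   ] q [-0.51 -0.2   2.02 -0.01  1.33  1.37] w 64.0 F [ 1.2  0.7 -0.1]
rows 1 dist [ 14.7 -12.6 -10.1] dyaw -0.079
[{"tx":17.8,"ty":7.7,"tz":10.1,"turn":0.079}]
```

Emit:
play_rows --commands '[{"tx": 17,"ty": 8,"tz": 0,"turn": 0.08,"hand": 64},{"tx": 0,"ty": 0,"tz": 0,"turn": 0,"hand": 64},{"tx": 0,"ty": 0,"tz": 0,"turn": 0,"hand": 64}]'

```text
time_s: 2.35
position: [0.4289, -0.1148, 0.1786]
tool_rot: [0.981, -0.196, -0.007, 0.003]
wrist_force: [-0.2, 0.2, -0.8]
grip_width: 0.0645
```

```bash
cat >> h.py <<'E'
def wristworld(s):
    from scipy.spatial.transform import Rotation as Ro
    Mt=np.array(ctrl.camera_params('wrist')['mount']);T=np.eye(4);T[:3,:3]=Ro.from_quat(s['tool_rot']).as_matrix();T[:3,3]=s['position'];return T@Mt
def wray(s,uv,z):
    p=ctrl.camera_params('wrist');T=wristworld(s);uv=np.asarray(uv,float)
    D=np.stack([(uv[:,0]-p['cx'])/p['fx'],(uv[:,1]-p['cy'])/p['fy'],np.ones(len(uv))],-1)@T[:3,:3].T
    return T[:3,3]+D*((z-T[2,3])/D[:,2])[:,None]
E
python3 -c "
from h import *
plan(430,-110,170,-21.8)
import pickle
s=ctrl.sense();pickle.dump(s,open('s1.pkl','wb'));snap('wrist','w1')
a=np.load('pics/w1.npz');d=a['d'];p=ctrl.camera_params('wrist');T=wristworld(s)
v,u=np.mgrid[:384,:512];P=np.stack([(u-p['cx'])/p['fx']*d,(v-p['cy'])/p['fy']*d,d],-1)@T[:3,:3].T+T[:3,3]
def big(m):
    n,l,st,_=cv2.connectedComponentsWithStats(m.astype(np.uint8));k=1+np.argmax(st[1:,4]);return l==k
for nm,m,z in (('grip',(P[...,2]>.027)&(P[...,2]<.037),.032),('all',(P[...,2]>.014)&(P[...,2]<.037),.020)):
    m=big(m&(d>.1)&(np.hypot(P[...,0]-.46,P[...,1]+.12)<.08));c,_=cv2.findContours(m.astype(np.uint8),0,1);c=max(c,key=cv2.contourArea)[:,0]
    Q=wray(s,c,z)[:,:2]*1000;r=cv2.minAreaRect(Q.astype(np.float32));print(nm,r,np.median(P[m][:,2]),cv2.boxPoints(r).round(1).tolist())
"
```

```text
t 2.35 p [ 428.9 -114.8  178.6] yaw -22.61 tilt [-0.015 -0.004 -1.   ] q [-0.53 -0.15  1.98 -0.01  1.32  1.44] w 64.5 F [-0.2  0.2 -0.8]
rows 1 dist [ 1.1  4.8 -8.6] dyaw 0.014
[{"tx":-0.8,"ty":-4.8,"tz":8.6,"turn":-0.014}]
grip ((445.91754150390625, -114.30552673339844), (35.43708801269531, 55.98209762573242), 67.83594512939453) 0.033295301976564995 [[413.29998779296875, -120.19999694824219], [465.20001220703125, -141.3000030517578], [478.5, -108.5], [426.70001220703125, -87.30000305175781]]
all ((464.41058349609375, -121.76425170898438), (49.108673095703125, 103.123291015625), 68.15769958496094) 0.02241564007305641 [[407.3999938964844, -125.4000015258789], [503.1000061035156, -163.6999969482422], [521.4000244140625, -118.19999694824219], [425.70001220703125, -79.80000305175781]]
```

View pics/w1.png

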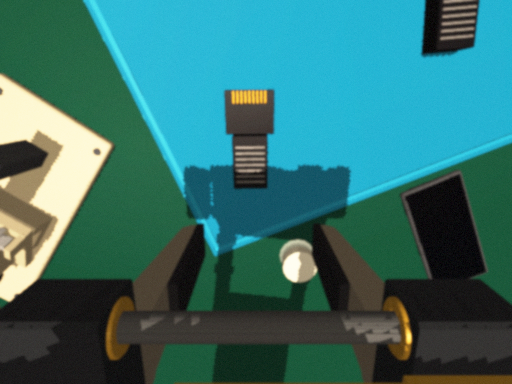

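Emit:
play_rows --commands '[{"tx": 1,"ty": -5,"tz": 30,"turn": -0.01,"hand": 64},{"tx": 0,"ty": 0,"tz": 35,"turn": 0,"hand": 64},{"tx": 0,"ty": 0,"tz": 35,"turn": 0,"hand": 64},{"tx": 0,"ty": 0,"tz": 30,"turn": 0,"hand": 64},{"tx": 0,"ty": 0,"tz": 10,"turn": 0,"hand": 64},{"tx": 0,"ty": 0,"tz": 0,"turn": 0,"hand": 64}]'

```text
time_s: 2.9
position: [0.4299, -0.1057, 0.0364]
tool_rot: [0.983, -0.182, -0.004, 0.004]
wrist_force: [0.2, -0.6, -0.3]
grip_width: 0.0641
```

```bash
python3 -c "
from h import *
plan(432,-109.5,7,-21.9)
snap('wrist','w2')"
```

```text
t 2.9 p [ 429.9 -105.7   36.4] yaw -20.99 tilt [-0.009 -0.007 -1.   ] q [-0.51  0.05  2.1  -0.01  0.99  1.44] w 64.1 F [ 0.2 -0.6 -0.3]
rows 1 dist [  2.1  -3.8 -29.4] dyaw -0.016
[{"tx":3.3,"ty":2.8,"tz":29.4,"turn":0.016}]
```

View pics/w2.png

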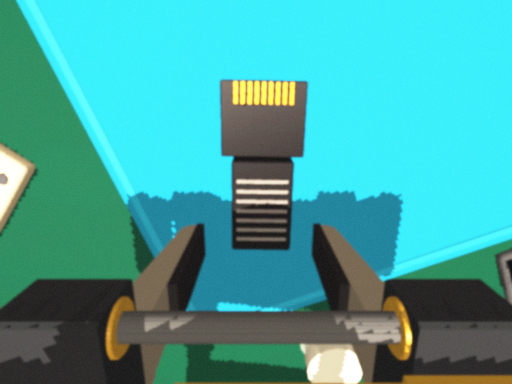

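Emit:
play_rows --commands '[{"tx": 3,"ty": 2,"tz": 15,"turn": 0.016,"hand": 64},{"tx": 0,"ty": 0,"tz": 13,"turn": 0,"hand": 60},{"tx": 0,"ty": 0,"tz": 1,"turn": 0,"hand": 60}]'

```text
time_s: 3.2
position: [0.4343, -0.1084, 0.0114]
tool_rot: [0.982, -0.188, -0.0, 0.005]
wrist_force: [-1.0, 0.7, -0.1]
grip_width: 0.0597
```

```bash
python3 -c "
from h import *
plan(432,-109.5,7,-21.9)"
```

```text
t 3.2 p [ 434.3 -108.4   11.4] yaw -21.63 tilt [-0.003 -0.01  -1.   ] q [-0.51  0.11  2.1  -0.01  0.93  1.45] w 59.7 F [-1.   0.7 -0.1]
rows 1 dist [-2.3 -1.1 -4.4] dyaw -0.005
[{"tx":-1.7,"ty":1.8,"tz":4.4,"turn":0.005}]
```

Emit:
play_rows --commands '[{"tx": -1,"ty": 1,"tz": 4,"turn": 0,"hand": 60},{"tx": 0,"ty": 0,"tz": 0,"turn": 0,"hand": 30},{"tx": 0,"ty": 0,"tz": 0,"turn": 0,"hand": 30},{"tx": 0,"ty": 0,"tz": 0,"turn": 0,"hand": 30},{"tx": 0,"ty": 0,"tz": 0,"turn": 0,"hand": 30}]' --squeeze 4

```text
time_s: 3.62
position: [0.4362, -0.1099, 0.0123]
tool_rot: [0.983, -0.186, 0.004, 0.006]
wrist_force: [0.5, -0.9, -1.0]
grip_width: 0.0361
```

```bash
python3 -c "
from h import *
plan(432,-109.5,7,-21.9)"
```

```text
t 3.62 p [ 436.2 -109.9   12.3] yaw -21.44 tilt [ 0.005 -0.014 -1.   ] q [-0.51  0.11  2.1  -0.01  0.92  1.44] w 36.1 F [ 0.5 -0.9 -1. ]
rows 1 dist [-4.2  0.4 -5.3] dyaw -0.008
[{"tx":-4.0,"ty":1.2,"tz":5.3,"turn":0.008}]
```

Emit:
play_rows --commands '[{"tx": 0,"ty": 0,"tz": 0,"turn": 0,"hand": 56},{"tx": -4,"ty": 1,"tz": 3,"turn": 0,"hand": 56},{"tx": -1,"ty": 0,"tz": 4,"turn": 0,"hand": 56}]'

```text
time_s: 3.87
position: [0.4326, -0.1099, 0.0069]
tool_rot: [0.983, -0.186, 0.005, 0.007]
wrist_force: [0.4, -0.8, 0.1]
grip_width: 0.054
```

```bash
python3 -c "
from h import *
plan(432,-109.5,7,-21.9)"
```

```text
t 3.87 p [ 432.6 -109.9    6.9] yaw -21.41 tilt [ 0.008 -0.016 -1.   ] q [-0.51  0.11  2.11 -0.01  0.9   1.44] w 54.0 F [ 0.4 -0.8  0.1]
rows 1 dist [-0.6  0.4  0.1] dyaw -0.009
[{"tx":-0.7,"ty":-0.2,"tz":-0.1,"turn":0.009}]
```

Emit:
play_rows --commands '[{"tx": 0,"ty": 0,"tz": 0,"turn": 0,"hand": 30},{"tx": 0,"ty": 0,"tz": 0,"turn": 0,"hand": 30},{"tx": 0,"ty": 0,"tz": 0,"turn": 0,"hand": 30},{"tx": 0,"ty": 0,"tz": 0,"turn": 0,"hand": 30}]' --squeeze 4

```text
time_s: 4.2
position: [0.4311, -0.1092, 0.0055]
tool_rot: [0.983, -0.186, 0.004, 0.007]
wrist_force: [-0.0, 0.5, 1.6]
grip_width: 0.0361
```

```bash
python3 -c "
from h import *
plan(432,-109.5,7,-21.9)"
```

```text
t 4.2 p [ 431.1 -109.2    5.5] yaw -21.44 tilt [ 0.006 -0.014 -1.   ] q [-0.51  0.11  2.11 -0.01  0.9   1.44] w 36.1 F [-0.   0.5  1.6]
rows 1 dist [ 0.9 -0.3  1.5] dyaw -0.008
[{"tx":0.9,"ty":-0.1,"tz":-1.5,"turn":0.008}]
```

Emit:
play_rows --commands '[{"tx": 2,"ty": 0,"tz": -6,"turn": 0,"hand": 30},{"tx": 2,"ty": 0,"tz": -7,"turn": 0,"hand": 30},{"tx": 4,"ty": 0,"tz": -8,"turn": 0,"hand": 30},{"tx": 5,"ty": 0,"tz": -8,"turn": 0,"hand": 30},{"tx": 6,"ty": 0,"tz": -8,"turn": 0,"hand": 30}]'

```text
time_s: 4.62
position: [0.4469, -0.1145, 0.0436]
tool_rot: [0.983, -0.186, 0.001, 0.006]
wrist_force: [0.6, -0.3, -2.0]
grip_width: 0.0358
```

```bash
python3 -c "
from h import *
plan(451,-117,46,-21.9)
snap('wrist','w3');im,d=snap('scene','s3');cv2.imwrite('pics/s3c.png',cv2.resize(im[150:250,180:300,::-1],None,fx=5,fy=5))"
```

```text
t 4.62 p [ 446.9 -114.5   43.6] yaw -21.44 tilt [-0.    -0.011 -1.   ] q [-0.51  0.08  2.05 -0.01  1.    1.44] w 35.8 F [ 0.6 -0.3 -2. ]
rows 1 dist [ 4.1 -2.5  2.4] dyaw -0.008
[{"tx":4.7,"ty":0.8,"tz":-2.4,"turn":0.008}]
```

View pics/w3.png

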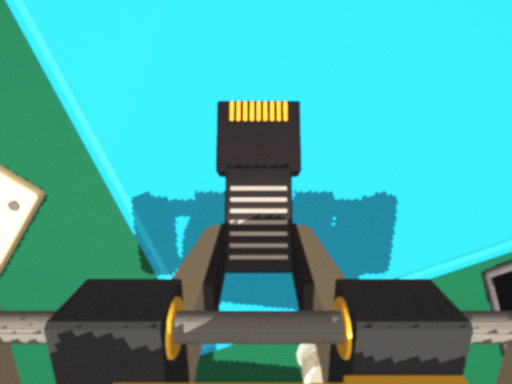

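View pics/s3c.png

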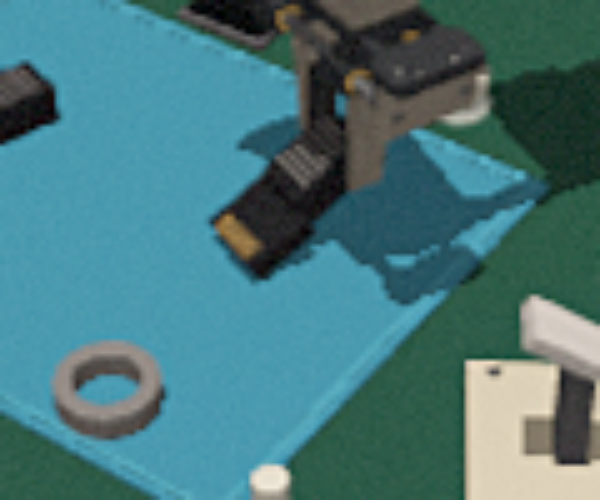

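```bash
cat >> h.py <<'E'
def wcloud(s,d):
    p=ctrl.camera_params('wrist');T=wristworld(s);v,u=np.mgrid[:384,:512]
    return np.stack([(u-p['cx'])/p['fx']*d,(v-p['cy'])/p['fy']*d,d],-1)@T[:3,:3].T+T[:3,3]
def plane(P):
    for _ in range(6):
        c=np.median(P,0);n=np.linalg.svd(P-P.mean(0),full_matrices=False)[2][2];c=P.mean(0);n*=np.sign(n[2]);r=(P-c)@n
        P=P[abs(r)<max(2*np.median(abs(r)),1e-4)]
    return c,n,len(P)
E
python3 -c "
from h import *
s=ctrl.sense();d=np.load('pics/w3.npz')['d'];P=wcloud(s,d)
for nm,(a,b,c,e) in {'nose':(105,160,225,292),'grip':(180,260,236,286)}.items():
    Q=P[a:b,c:e].reshape(-1,3);c0,n,k=plane(Q);print(nm,c0.round(4),n.round(3),k,np.degrees(np.arccos(n[2])),np.degrees(np.arctan2(n[1],n[0])))
"
```

```text
nose [ 0.5058 -0.1383  0.0302] [ 0.394 -0.142  0.908] 1972 24.765065728051617 -19.872999191294472
grip [ 0.4661 -0.1238  0.064 ] [-0.383 -0.923  0.033] 3918 88.09441045858874 -112.5119760032407
```

Emit:
play_rows --commands '[{"tx": 4,"ty": 0,"tz": -5,"turn": 0,"hand": 30},{"tx": 2,"ty": 0,"tz": -2,"turn": 0,"hand": 30}]'

```text
time_s: 4.88
position: [0.4551, -0.118, 0.0526]
tool_rot: [0.983, -0.186, 0.003, 0.006]
wrist_force: [0.5, 0.1, -1.1]
grip_width: 0.0355
```

Emit:
play_rows --commands '[{"tx": 0,"ty": 0,"tz": 0,"turn": 0,"hand": 30},{"tx": 0,"ty": 0,"tz": 0,"turn": 0,"hand": 25}]' --squeeze 25

```text
time_s: 5.05
position: [0.4556, -0.1182, 0.0529]
tool_rot: [0.983, -0.186, 0.003, 0.006]
wrist_force: [-0.7, 0.9, -2.0]
grip_width: 0.0359
```

Emit:
play_rows --commands '[{"tx": 0,"ty": 0,"tz": -20,"turn": 0,"hand": 25},{"tx": 0,"ty": 0,"tz": -30,"turn": 0,"hand": 25},{"tx": 0,"ty": 0,"tz": -30,"turn": 0,"hand": 25},{"tx": 0,"ty": 0,"tz": -30,"turn": 0,"hand": 25}]'

```text
time_s: 5.38
position: [0.4477, -0.1128, 0.1567]
tool_rot: [0.982, -0.186, -0.008, 0.003]
wrist_force: [0.1, -0.4, -2.1]
grip_width: 0.0359
```

```bash
python3 -c "
from h import *
plan(451,-117,46,-21.9)
s=ctrl.sense();im,d=snap('wrist','w4');P=wcloud(s,d)
for nm,(a,b,c,e) in {'nose':(110,160,225,292),'grip':(180,240,236,286)}.items():
    Q=P[a:b,c:e].reshape(-1,3);c0,n,k=plane(Q);print(nm,c0.round(4),n.round(3),k,np.degrees(np.arccos(n[2])),np.degrees(np.arctan2(n[1],n[0])))
"
```

```text
t 5.38 p [ 447.7 -112.8  156.7] yaw -21.45 tilt [-0.016 -0.003 -1.   ] q [-0.5  -0.08  1.96 -0.01  1.27  1.45] w 35.9 F [ 0.1 -0.4 -2.1]
rows 3 dist [   3.3   -4.2 -110.7] dyaw -0.008
[{"tx":1.5,"ty":0.9,"tz":36.9,"turn":0.003},{"tx":1.5,"ty":0.9,"tz":36.9,"turn":0.003},{"tx":1.5,"ty":0.9,"tz":36.9,"turn":0.003}]
nose [ 0.5014 -0.1344  0.1317] [ 0.508 -0.192  0.84 ] 1737 32.86914921888313 -20.662157406121906
grip [ 0.4685 -0.1223  0.1706] [-0.376 -0.926  0.024] 2957 88.63679321141666 -112.12001570511755
```

View pics/w4.png

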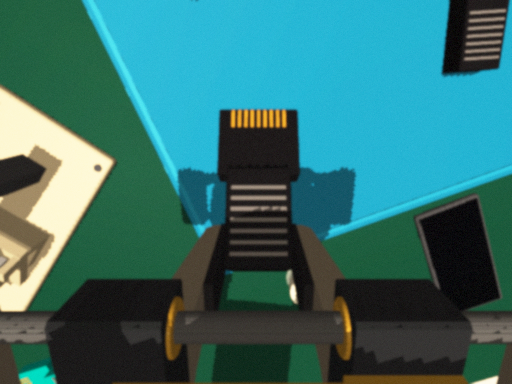

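```bash
python3 -c "
from h import *
plan(536,104,215,122.7)"
```

```text
t 5.43 p [ 451.4 -114.7  163.4] yaw -21.44 tilt [-0.006 -0.008 -1.   ] q [-0.5  -0.08  1.95 -0.01  1.28  1.45] w 36.0 F [ 4.6 -1.5  2.9]
rows 21 dist [ 84.6 218.7  51.6] dyaw 2.516
[{"tx":-0.1,"ty":-11.2,"tz":-2.5,"turn":-0.120},{"tx":1.3,"ty":-11.1,"tz":-2.5,"turn":-0.120},{"tx":2.6,"ty":-10.9,"tz":-2.5,"turn":-0.120},{"tx":3.9,"ty":-10.5,"tz":-2.5,"turn":-0.120},{"tx":5.1,"ty":-9.9,"tz":-2.5,"turn":-0.120},{"tx":6.2,"ty":-9.3,"tz":-2.5,"turn":-0.120},{"tx":7.3,"ty":-8.4,"tz":-2.5,"turn":-0.120},{"tx":8.3,"ty":-7.5,"tz":-2.5,"turn":-0.120}]
```

Emit:
play_rows --commands '[{"tx": 0,"ty": -11,"tz": -6,"turn": -0.12,"hand": 25},{"tx": 1,"ty": -11,"tz": -6,"turn": -0.12,"hand": 25},{"tx": 3,"ty": -11,"tz": -6,"turn": -0.12,"hand": 25},{"tx": 4,"ty": -10,"tz": -6,"turn": -0.12,"hand": 25},{"tx": 5,"ty": -10,"tz": -6,"turn": -0.12,"hand": 25},{"tx": 6,"ty": -9,"tz": -6,"turn": -0.12,"hand": 25},{"tx": 7,"ty": -8,"tz": -6,"turn": -0.12,"hand": 25},{"tx": 8,"ty": -7,"tz": -6,"turn": -0.12,"hand": 25}]'

```text
time_s: 6.1
position: [0.4821, -0.0306, 0.211]
tool_rot: [0.952, 0.305, -0.005, 0.003]
wrist_force: [0.5, -0.1, -1.1]
grip_width: 0.0355
```

```bash
python3 -c "
from h import *
plan(536,104,215,122.7)"
```

```text
t 6.1 p [482.1 -30.6 211. ] yaw 35.57 tilt [-0.007 -0.009 -1.   ] q [-0.31 -0.08  1.85 -0.01  1.38  0.65] w 35.5 F [ 0.5 -0.1 -1.1]
rows 13 dist [ 53.9 134.6   4. ] dyaw 1.521
[{"tx":9.4,"ty":-6.0,"tz":-0.3,"turn":-0.117},{"tx":10.0,"ty":-4.9,"tz":-0.3,"turn":-0.117},{"tx":10.5,"ty":-3.7,"tz":-0.3,"turn":-0.117},{"tx":10.9,"ty":-2.4,"tz":-0.3,"turn":-0.117},{"tx":11.1,"ty":-1.1,"tz":-0.3,"turn":-0.117},{"tx":11.2,"ty":0.2,"tz":-0.3,"turn":-0.117},{"tx":11.1,"ty":1.5,"tz":-0.3,"turn":-0.117},{"tx":10.8,"ty":2.8,"tz":-0.3,"turn":-0.117}]
```

Emit:
play_rows --commands '[{"tx": 9,"ty": -6,"tz": 0,"turn": -0.12,"hand": 25},{"tx": 10,"ty": -5,"tz": 0,"turn": -0.12,"hand": 25},{"tx": 11,"ty": -4,"tz": 0,"turn": -0.12,"hand": 25},{"tx": 11,"ty": -2,"tz": 0,"turn": -0.12,"hand": 25},{"tx": 11,"ty": -1,"tz": 0,"turn": -0.12,"hand": 25},{"tx": 11,"ty": 0,"tz": 0,"turn": -0.12,"hand": 25},{"tx": 11,"ty": 2,"tz": 0,"turn": -0.12,"hand": 25},{"tx": 11,"ty": 3,"tz": 0,"turn": -0.12,"hand": 25}]'

```text
time_s: 6.77
position: [0.5127, 0.0577, 0.2054]
tool_rot: [0.689, 0.725, -0.008, -0.002]
wrist_force: [-0.1, 0.6, -1.4]
grip_width: 0.0356
```

```bash
python3 -c "
from h import *
plan(536,104,215,122.7)"
```

```text
t 6.77 p [512.7  57.7 205.4] yaw 92.86 tilt [-0.013 -0.009 -1.   ] q [-0.12  0.02  1.76 -0.01  1.37 -0.16] w 35.6 F [-0.1  0.6 -1.4]
rows 5 dist [23.3 46.3  9.6] dyaw 0.521
[{"tx":9.0,"ty":5.1,"tz":-1.9,"turn":-0.104},{"tx":8.4,"ty":6.0,"tz":-1.9,"turn":-0.104},{"tx":7.8,"ty":6.9,"tz":-1.9,"turn":-0.104},{"tx":7.0,"ty":7.6,"tz":-1.9,"turn":-0.104},{"tx":6.2,"ty":8.3,"tz":-1.9,"turn":-0.104}]
```

Emit:
play_rows --commands '[{"tx": 9,"ty": 5,"tz": -2,"turn": -0.105,"hand": 25},{"tx": 8,"ty": 6,"tz": -2,"turn": -0.105,"hand": 25},{"tx": 8,"ty": 7,"tz": -2,"turn": -0.105,"hand": 25},{"tx": 7,"ty": 8,"tz": -2,"turn": -0.105,"hand": 25},{"tx": 6,"ty": 8,"tz": -2,"turn": -0.105,"hand": 25},{"tx": 0,"ty": 0,"tz": 0,"turn": 0,"hand": 25}]'

```text
time_s: 7.27
position: [0.5342, 0.1081, 0.2091]
tool_rot: [0.463, 0.886, -0.009, -0.007]
wrist_force: [0.3, -0.8, -1.4]
grip_width: 0.0357
```

```bash
python3 -c "
from h import *
import pickle
plan(536,104,215,122.7)
s=ctrl.sense();pickle.dump(s,open('s5.pkl','wb'));snap('wrist','w5');snap('top','t5')
a=np.load('pics/t5.npz')['im'];cv2.imwrite('pics/t5c.png',cv2.resize(a[115:225,120:240,::-1],None,fx=5,fy=5,interpolation=2))"
```

```text
t 7.27 p [534.2 108.1 209.1] yaw 124.83 tilt [-0.021 -0.009 -1.   ] q [-0.02  0.1   1.67 -0.01  1.39 -0.62] w 35.7 F [ 0.3 -0.8 -1.4]
rows 1 dist [ 1.8 -4.1  5.9] dyaw -0.037
[{"tx":-4.4,"ty":-0.9,"tz":-5.9,"turn":0.037}]
```

View pics/w5.png

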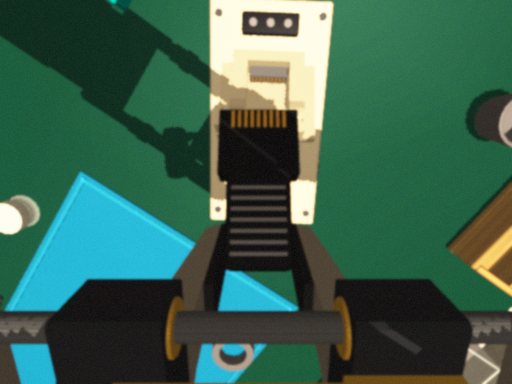

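View pics/t5c.png

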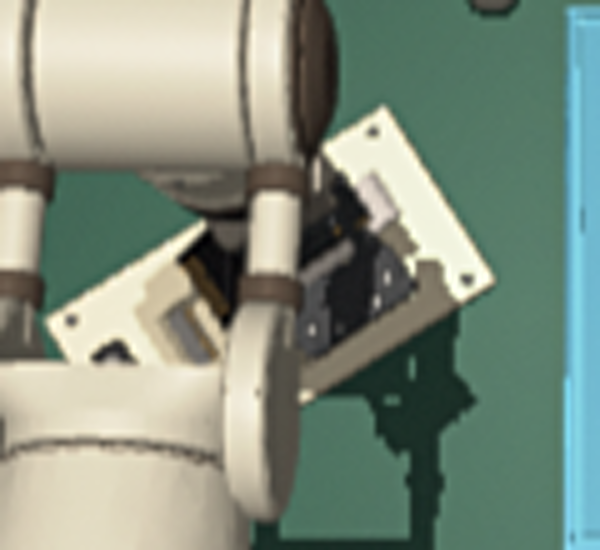

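```bash
python3 -c "
from h import *
import pickle
s=pickle.load(open('s5.pkl','rb'));a=np.load('pics/w5.npz');im=a['im'];g=cv2.cvtColor(im,cv2.COLOR_RGB2GRAY).astype(float)
def dark(u,v,r=5):
    w=np.clip(190-g[v-r:v+r+1,u-r:u+r+1],0,None);yy,xx=np.mgrid[v-r:v+r+1,u-r:u+r+1];return [(w*xx).sum()/w.sum(),(w*yy).sum()/w.sum()]
H=[dark(220,13),dark(323,15),dark(306,213),dark(218,210)];print(np.round(H,1))
X=wray(s,H,.012)*1000;print(X.round(1),X.mean(0));dx=(X[0]+X[1]-X[2]-X[3]);print('yaw',np.degrees(np.arctan2(dx[1],dx[0])),np.linalg.norm(X[0]-X[3]),np.linalg.norm(X[1]-X[2]),np.linalg.norm(X[0]-X[1]))
p=ctrl.camera_params('top');R=np.array(p['R']);t=np.array(p['t']);C=-R.T@t
uv=np.array([(85,324),(197,504),(560,275),(447,98)])/6+[119.6,124.6]
D=np.stack([(uv[:,0]-p['cx'])/p['fx'],(uv[:,1]-p['cy'])/p['fy'],np.ones(4)],-1)@R
Y=(C+D*((.012-C[2])/D[:,2])[:,None])*1000;dx=Y[0]+Y[1]-Y[2]-Y[3];print('top',Y.round(1).tolist(),Y.mean(0),np.degrees(np.arctan2(dx[1],dx[0])))
P=wcloud(s,a['d'])
Q=P[112:168,226:290].reshape(-1,3);c0,n,k=plane(Q);print('nose',c0.round(4),n.round(3),k,np.degrees(np.arccos(n[2])),np.degrees(np.arctan2(n[1],n[0])))
cv2.imwrite('pics/w5c.png',cv2.resize(im[95:280,200:320,::-1],None,fx=3.2,fy=3.2,interpolation=2))
"
```

```text
[[218.3  12.1]
 [322.6  16.1]
 [305.3 212.9]
 [217.4 208.8]]
[[398.6 220.7  12. ]
 [491.6 280.   12. ]
 [610.2  93.7  12. ]
 [517.1  34.6  12. ]] [504.37263478 157.26242432  12.        ]
yaw 122.48090771950027 220.7022548980275 220.88648364254684 110.30676757329535
top [[490.7, 278.8, 12.0], [398.3, 219.2, 12.0], [516.5, 34.3, 12.0], [608.4, 93.5, 12.0]] [503.4863098  156.44776809  12.        ] 122.49616410263631
nose [0.5007 0.1538 0.1869] [-0.287  0.448  0.847] 1991 32.106762767627686 122.65023035128867
```

View pics/w5c.png

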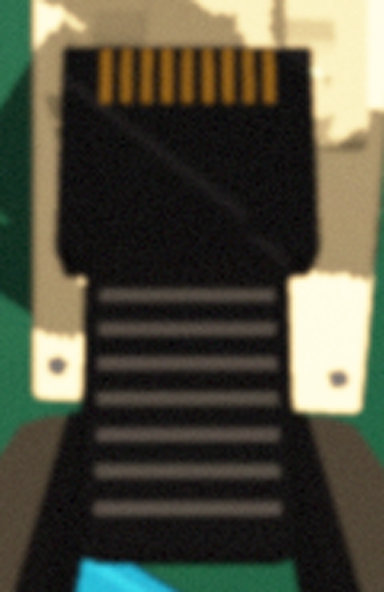

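```bash
cat >> h.py <<'E'
S=np.array([504.,157.,54.]);YAW=122.5
def slotaxes():
    a=np.radians(YAW);c,s_=np.cos(np.pi/6),.5
    h=np.array([np.cos(a),np.sin(a),0]);X=c*h-s_*np.array([0,0,1]);Z=s_*h+c*np.array([0,0,1]);return X,np.cross(Z,X),Z
def toslot(P):
    A=np.array(slotaxes());return (np.asarray(P)-S)@A.T
def fromslot(p): return S+np.asarray(p,float)@np.array(slotaxes())
def pray(s,uv,c0,n):
    p=ctrl.camera_params('wrist');T=wristworld(s);uv=np.asarray(uv,float)
    D=np.stack([(uv[:,0]-p['cx'])/p['fx'],(uv[:,1]-p['cy'])/p['fy'],np.ones(len(uv))],-1)@T[:3,:3].T
    return T[:3,3]+D*(((c0-T[:3,3])@n)/(D@n))[:,None]
E
python3 -c "
from h import *
import pickle
s=pickle.load(open('s5.pkl','rb'));a=np.load('pics/w5.npz');im=a['im'];P=wcloud(s,a['d'])
c0,n,k=plane(P[112:168,226:290].reshape(-1,3))
f=lambda q:np.array(q)/3.2+[200,95]
F=pray(s,f([(66,48),(310,48)]),c0,n)*1000
ribs=pray(s,f([(102,294),(277,294),(94,508),(282,508)]),c0+n*.012,n)*1000
print('front',F.round(1).tolist(),np.linalg.norm(F[0]-F[1]));print('ribs',ribs.round(1).tolist())
fm=F.mean(0);r1=ribs[:2].mean(0);r2=ribs[2:].mean(0)
for A,B in((fm,r1),(fm,r2),(r1,r2)):
    v=A-B;print('yaw',np.degrees(np.arctan2(v[1],v[0])))
v=F[1]-F[0];print('lat yaw',np.degrees(np.arctan2(v[1],v[0]))-90+180,'roll',np.degrees(np.arcsin(v[2]/np.linalg.norm(v))))
print('slot coords front(50,0,16)',toslot(fm).round(1),'ribs',toslot(r1).round(1),toslot(r2).round(1))
g=np.array(s['position'])*1000+[0,0,19];print('grasp slot',toslot(g).round(1),'front-grasp in slot',(toslot(fm)-toslot(g)).round(1))
"
```

```text
front [[471.5, 154.5, 176.7], [511.3, 182.1, 175.5]] 48.45509995756656
ribs [[502.7, 127.5, 215.6], [527.4, 144.7, 214.9], [520.2, 102.4, 234.9], [545.2, 119.7, 234.2]]
yaw 126.36080285694847
yaw 125.80998973115987
yaw 125.09275576987429
lat yaw 124.80110976119434 roll -1.3490316045935238
slot coords front(50,0,16) [-47.    4.6 113.9] ribs [-101.     1.9  127.9] [-137.2    0.5  129.2]
grasp slot [-136.8    0.8  122. ] front-grasp in slot [89.8  3.8 -8.1]
```

```bash
python3 -c "
from h import *
t=fromslot([-106,0,36])-[0,0,19];print(t)
plan(*t,120.2)"
```

```text
[543.65200874  94.75881378 119.17691454]
t 7.37 p [533.5 106.9 208.7] yaw 124.46 tilt [-0.022 -0.01  -1.   ] q [-0.02  0.1   1.67 -0.01  1.39 -0.62] w 36.1 F [-0.1 -0.1 -2.1]
rows 3 dist [ 10.1 -12.1 -89.5] dyaw -0.074
[{"tx":-5.2,"ty":0.5,"tz":29.8,"turn":0.025},{"tx":-5.2,"ty":0.6,"tz":29.8,"turn":0.025},{"tx":-5.2,"ty":0.8,"tz":29.8,"turn":0.025}]
```

Emit:
play_rows --commands '[{"tx": -4,"ty": 1,"tz": 22,"turn": 0.015,"hand": 25},{"tx": -4,"ty": 1,"tz": 22,"turn": 0.015,"hand": 25},{"tx": -4,"ty": 1,"tz": 22,"turn": 0.01,"hand": 25},{"tx": -4,"ty": 1,"tz": 20,"turn": 0,"hand": 25},{"tx": 0,"ty": 0,"tz": 0,"turn": 0,"hand": 25}]'

```text
time_s: 7.78
position: [0.544, 0.0913, 0.1202]
tool_rot: [0.492, 0.871, -0.01, -0.006]
wrist_force: [-1.3, 0.1, -2.7]
grip_width: 0.0356
```

```bash
python3 -c "
from h import *
import pickle
plan(543.7,94.8,119.2,122)
s=ctrl.sense();pickle.dump(s,open('s6.pkl','wb'));im,d=snap('wrist','w6')
g=s['position']*1000+[0,0,19];print(toslot(g))
P=wcloud(s,d);c0,n,k=plane(P[115:165,226:290].reshape(-1,3));print(n,np.degrees(np.arccos(n[2])))
cv2.imwrite('pics/w6c.png',cv2.resize(im[40:290,150:370,::-1],None,fx=2.4,fy=2.4,interpolation=2))
im,d=snap('scene','s6');cv2.imwrite('pics/s6c.png',cv2.resize(im[170:280,250:390,::-1],None,fx=5,fy=5,interpolation=2))"
```

```text
t 7.78 p [544.   91.3 120.2] yaw 121.11 tilt [-0.019 -0.011 -1.   ] q [-0.05  0.21  1.74 -0.01  1.22 -0.58] w 35.6 F [-1.3  0.1 -2.7]
rows 1 dist [-0.3  3.5 -1. ] dyaw 0.015
[{"tx":3.2,"ty":1.6,"tz":1.0,"turn":-0.015}]
[-109.20077228    1.58853352   35.32715754]
[-0.2612014   0.46643709  0.84510962] 32.316317327854904
```

View pics/w6c.png

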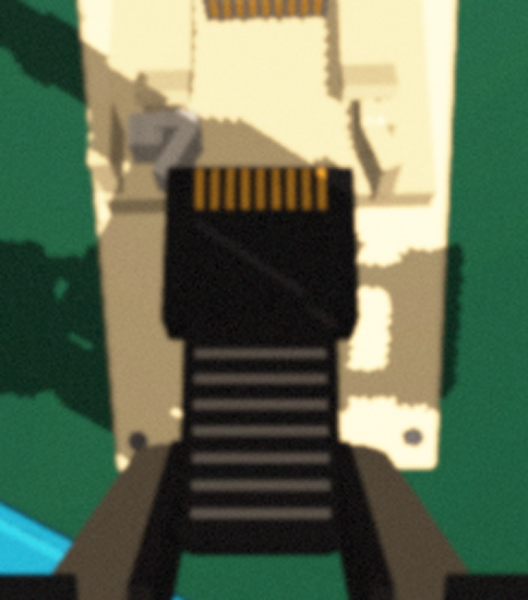

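View pics/s6c.png

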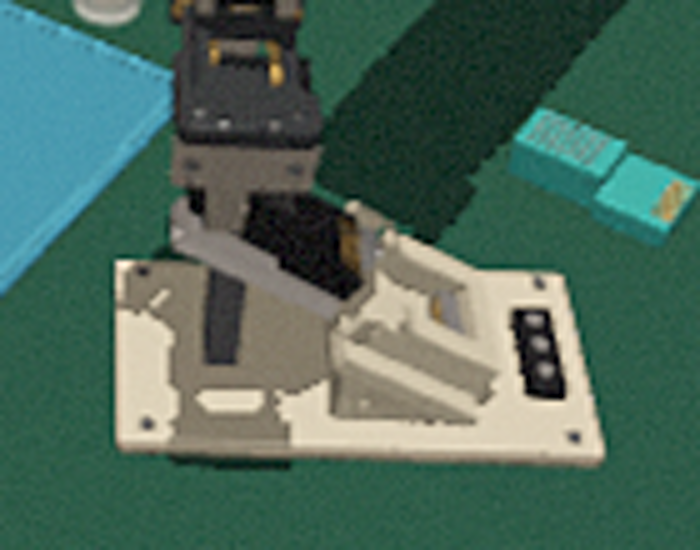

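Emit:
play_rows --commands '[{"tx": -1,"ty": 1,"tz": 3,"turn": -0.01,"hand": 25},{"tx": -1,"ty": 0.5,"tz": 4,"turn": -0.005,"hand": 25},{"tx": -1,"ty": 0,"tz": 3,"turn": 0,"hand": 25}]' --squeeze 8

```text
time_s: 8.13
position: [0.5518, 0.0897, 0.1185]
tool_rot: [0.485, 0.875, -0.006, 0.0]
wrist_force: [-1.1, -1.0, -1.5]
grip_width: 0.0355
```

```bash
cat >> h.py <<'E'
def st():
    from scipy.spatial.transform import Rotation as Ro
    s=ctrl.sense();M=Ro.from_quat(s['tool_rot']).as_matrix();g=s['position']*1000-19*M[:,2]
    f=np.array(s['wrist_force']);A=np.array(slotaxes())
    print('t %.2f'%s['time_s'],'grasp slot',toslot(g).round(1),'yaw %.2f'%np.degrees(np.arctan2(M[1,0],M[0,0])),'tilt',M[:2,2].round(3),'F slot',(A@f).round(1),'w %.1f'%(s['grip_width']*1e3));return s
E
python3 -c "
from h import *
st()"
```

```text
t 8.13 grasp slot [-113.    -4.4   31.1] yaw 122.02 tilt [-0.006 -0.011] F slot [ 0.5  1.5 -1.4] w 35.5
```

Emit:
play_rows --commands '[{"tx": 3,"ty": -2,"tz": 3,"turn": 0,"hand": 25},{"tx": 1,"ty": 0,"tz": 2,"turn": 0,"hand": 25}]'

```text
time_s: 8.3
position: [0.549, 0.0919, 0.1146]
tool_rot: [0.485, 0.875, -0.006, 0.002]
wrist_force: [0.0, -0.9, -2.5]
grip_width: 0.0361
```

```bash
python3 -c "
from h import *
st()"
```

```text
t 8.30 grasp slot [-108.2   -3.1   29.5] yaw 121.99 tilt [-0.003 -0.012] F slot [ 0.6  0.5 -2.6] w 36.1
```

Emit:
play_rows --commands '[{"tx": 0,"ty": -2,"tz": 3,"turn": 0,"hand": 25},{"tx": -1,"ty": -1,"tz": 3,"turn": 0,"hand": 25},{"tx": -1,"ty": 0,"tz": 2,"turn": 0,"hand": 25}]'

```text
time_s: 8.55
position: [0.5478, 0.0891, 0.1073]
tool_rot: [0.485, 0.875, -0.005, 0.003]
wrist_force: [-0.7, -0.5, 1.2]
grip_width: 0.0358
```

```bash
python3 -c "
from h import *
st()"
```

```text
t 8.55 grasp slot [-106.    -0.6   22.2] yaw 122.02 tilt [-0.    -0.011] F slot [-0.6  0.8  1. ] w 35.8
```

Emit:
play_rows --commands '[{"tx": -1,"ty": 0,"tz": 2,"turn": 0,"hand": 25},{"tx": -1,"ty": 0,"tz": 2,"turn": 0,"hand": 25}]' --squeeze 5

```text
time_s: 8.72
position: [0.5487, 0.0875, 0.1047]
tool_rot: [0.485, 0.875, -0.005, 0.002]
wrist_force: [-4.5, 1.9, 7.4]
grip_width: 0.0358
```

```bash
python3 -c "
from h import *
s=st()
im,d=snap('wrist','w7');P=wcloud(s,d);c0,n,k=plane(P[125:170,230:290].reshape(-1,3));print(n,np.degrees(np.arccos(n[2])))
cv2.imwrite('pics/w7c.png',cv2.resize(im[40:290,150:370,::-1],None,fx=2.4,fy=2.4,interpolation=2))
im,d=snap('scene','s7');cv2.imwrite('pics/s7c.png',cv2.resize(im[170:280,250:390,::-1],None,fx=5,fy=5,interpolation=2))"
```

```text
t 8.72 grasp slot [-106.2   -0.5   19.2] yaw 122.03 tilt [-0.001 -0.011] F slot [-0.2  2.8  8.4] w 35.8
[-0.27280476  0.43438321  0.85842226] 30.860106302769367
```

View pics/w7c.png

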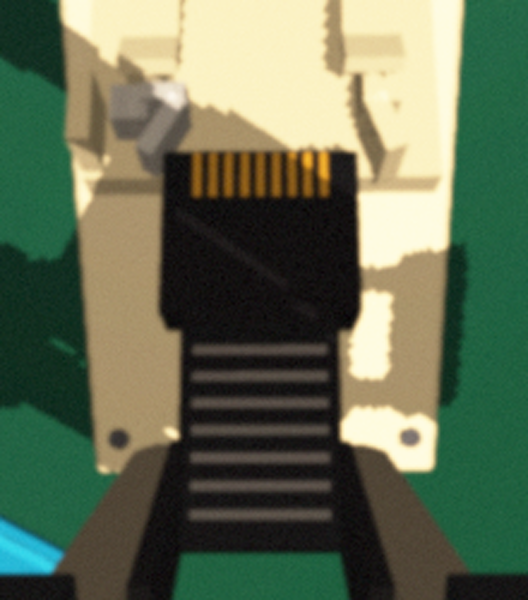

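View pics/s7c.png

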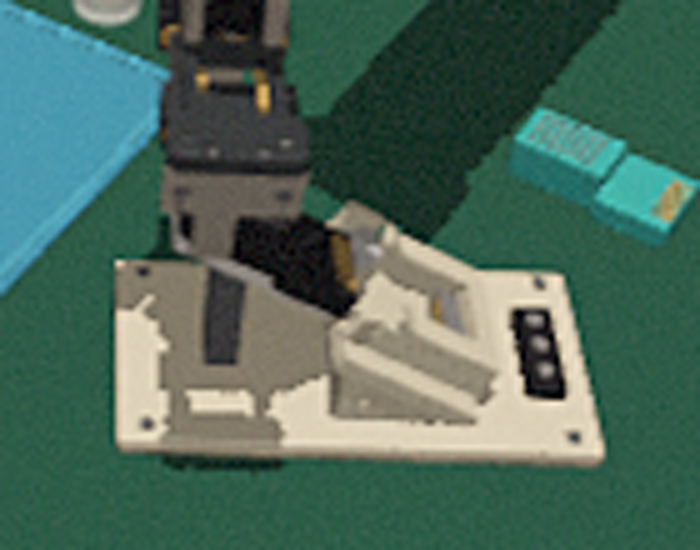

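```bash
python3 -c "
from h import *
s=ctrl.sense();d=np.load('pics/w7.npz')['d'];P=wcloud(s,d);c0,n,k=plane(P[125:170,230:290].reshape(-1,3))
f=lambda q:np.array(q)/2.4+[150,40]
F=pray(s,f([(165,152),(356,153)]),c0,n)*1000;B=pray(s,f([(161,312),(360,312)]),c0,n)*1000
rb=pray(s,f([(192,350),(328,350),(189,514),(331,514)]),c0+n*.012,n)*1000
for q in(F,B,rb[:2],rb[2:]):print(toslot(q).round(1).tolist(),toslot(q.mean(0)).round(1))
# lips
Q=P[45:85,222:290]
L=f([(180,60),(326,60)]).astype(int);print([toslot(P[v,u]*1000).round(1) for u,v in L],)
for v in (55,62,70):
    print([ (u,)+tuple(toslot(P[v,u]*1000).round(1)) for u in range(196,310,8)])
"
```

```text
[[-15.4, 23.8, 16.7], [-16.1, -25.1, 16.6]] [-15.8  -0.7  16.7]
[[-58.4, 23.6, 17.4], [-58.7, -24.6, 17.2]] [-58.6  -0.5  17.3]
[[-71.0, 14.7, 29.5], [-71.2, -15.6, 29.4]] [-71.1  -0.4  29.5]
[[-106.8, 14.7, 30.1], [-107.0, -15.2, 30.0]] [-106.9   -0.3   30. ]
[array([22.5, 22.5,  0.9]), array([ 21.8, -19. ,   1.2])]
[(196, np.float64(30.5), np.float64(42.9), np.float64(1.1)), (204, np.float64(14.6), np.float64(32.9), np.float64(22.3)), (212, np.float64(13.3), np.float64(27.7), np.float64(23.8)), (220, np.float64(14.1), np.float64(22.9), np.float64(22.7)), (228, np.float64(30.4), np.float64(20.6), np.float64(0.8)), (236, np.float64(29.8), np.float64(14.9), np.float64(1.5)), (244, np.float64(30.3), np.float64(9.4), np.float64(0.8)), (252, np.float64(29.5), np.float64(3.8), np.float64(1.8)), (260, np.float64(29.2), np.float64(-1.8), np.float64(2.1)), (268, np.float64(30.6), np.float64(-7.4), np.float64(0.1)), (276, np.float64(29.9), np.float64(-12.9), np.float64(0.9)), (284, np.float64(29.0), np.float64(-18.4), np.float64(2.0)), (292, np.float64(15.7), np.float64(-21.8), np.float64(19.
[... 1236 characters left out ...]
 np.float64(22.4), np.float64(24.8)), (228, np.float64(18.3), np.float64(20.3), np.float64(1.3)), (236, np.float64(18.5), np.float64(14.8), np.float64(0.9)), (244, np.float64(18.5), np.float64(9.3), np.float64(0.7)), (252, np.float64(17.7), np.float64(3.8), np.float64(1.8)), (260, np.float64(18.4), np.float64(-1.7), np.float64(0.8)), (268, np.float64(18.2), np.float64(-7.2), np.float64(0.9)), (276, np.float64(17.9), np.float64(-12.7), np.float64(1.3)), (284, np.float64(18.0), np.float64(-18.2), np.float64(1.1)), (292, np.float64(17.7), np.float64(-23.7), np.float64(1.4)), (300, np.float64(9.2), np.float64(-27.4), np.float64(13.7)), (308, np.float64(5.7), np.float64(-31.6), np.float64(18.8))]
```

Emit:
play_rows --commands '[{"tx": 0,"ty": 0,"tz": 0,"turn": -0.005,"hand": 25},{"tx": 4.5,"ty": -0.5,"tz": 2,"turn": 0,"hand": 25},{"tx": 4.5,"ty": 0,"tz": 2.6,"turn": 0,"hand": 25}]' --squeeze 25

```text
time_s: 9.07
position: [0.5454, 0.094, 0.1005]
tool_rot: [0.483, 0.876, -0.004, 0.004]
wrist_force: [2.8, -2.2, 1.1]
grip_width: 0.036
```

```bash
python3 -c "
from h import *
st()"
```

```text
t 9.07 grasp slot [-97.8  -1.2  19.1] yaw 122.27 tilt [ 0.004 -0.012] F slot [-3.4 -1.2 -0.8] w 36.0
```

Sliding cleanly; continue.

Emit:
play_rows --commands '[{"tx": 4.5,"ty": -0.5,"tz": 2.6,"turn": 0,"hand": 25},{"tx": 4.5,"ty": 0,"tz": 2.6,"turn": 0,"hand": 25},{"tx": 4.5,"ty": 0,"tz": 2.6,"turn": 0,"hand": 25}]'

```text
time_s: 9.32
position: [0.5413, 0.1033, 0.0953]
tool_rot: [0.482, 0.876, -0.005, 0.01]
wrist_force: [-0.4, -5.8, 5.5]
grip_width: 0.0359
```

```bash
python3 -c "
from h import *
st()"
```

```text
t 9.32 grasp slot [-86.4  -2.6  19.8] yaw 122.34 tilt [ 0.013 -0.018] F slot [-6.8  3.4  2.4] w 35.9
```

Emit:
play_rows --commands '[{"tx": 4.5,"ty": -1,"tz": 2.6,"turn": 0,"hand": 25},{"tx": 4.5,"ty": -1,"tz": 2.6,"turn": 0,"hand": 25},{"tx": 4.5,"ty": -0.5,"tz": 2.6,"turn": 0,"hand": 25}]'

```text
time_s: 9.57
position: [0.5339, 0.1139, 0.0886]
tool_rot: [0.482, 0.876, -0.003, 0.013]
wrist_force: [2.4, -0.5, 1.2]
grip_width: 0.0359
```

```bash
python3 -c "
from h import *
s=st()
im,d=snap('wrist','w8')
cv2.imwrite('pics/w8c.png',cv2.resize(im[40:290,150:370,::-1],None,fx=2.4,fy=2.4,interpolation=2))
P=wcloud(s,d);c0,n,k=plane(P[130:160,230:290].reshape(-1,3));print(np.array(slotaxes())@n)"
```

```text
t 9.57 grasp slot [-71.8  -1.9  20.5] yaw 122.32 tilt [ 0.019 -0.018] F slot [-2.  -1.7  0.2] w 35.9
[0.0152113  0.01006239 0.99983367]
```

View pics/w8c.png

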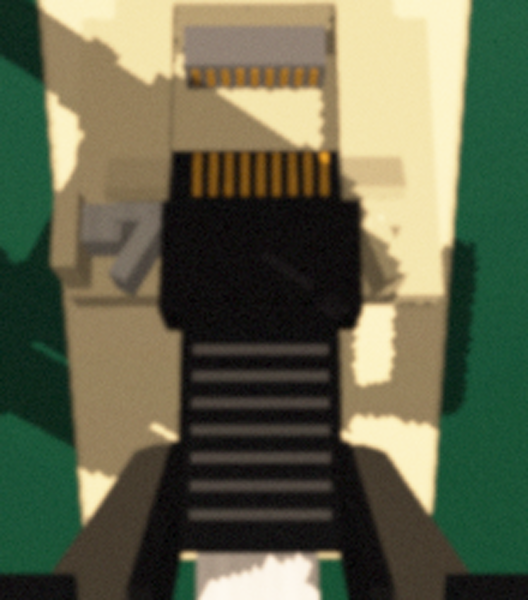

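Emit:
play_rows --commands '[{"tx": 4.5,"ty": -0.5,"tz": 2.8,"turn": 0,"hand": 25},{"tx": 4.5,"ty": -0.5,"tz": 2.8,"turn": 0,"hand": 25},{"tx": 4.5,"ty": -0.5,"tz": 2.8,"turn": 0,"hand": 25}]'

```text
time_s: 9.87
position: [0.5254, 0.1267, 0.0793]
tool_rot: [0.482, 0.876, -0.002, 0.013]
wrist_force: [2.8, -0.1, 3.8]
grip_width: 0.0359
```

```bash
python3 -c "
from h import *
st()"
```

```text
t 9.87 grasp slot [-53.9  -1.6  20.1] yaw 122.30 tilt [ 0.021 -0.016] F slot [-3.3 -2.3  2.5] w 35.9
```

Emit:
play_rows --commands '[{"tx": 4.5,"ty": -0.5,"tz": 2.6,"turn": 0,"hand": 25},{"tx": 3,"ty": 0,"tz": 1.7,"turn": 0,"hand": 25}]'

```text
time_s: 10.03
position: [0.521, 0.1338, 0.0747]
tool_rot: [0.482, 0.876, -0.001, 0.014]
wrist_force: [3.6, -2.3, 4.1]
grip_width: 0.0359
```

```bash
python3 -c "
from h import *
st()"
```

```text
t 10.03 grasp slot [-44.3  -1.7  20.2] yaw 122.32 tilt [ 0.023 -0.016] F slot [-5.4 -1.9  1.6] w 35.9
```

Emit:
play_rows --commands '[{"tx": 2,"ty": 0,"tz": 1.2,"turn": 0,"hand": 25},{"tx": 2,"ty": 0,"tz": 1.2,"turn": 0,"hand": 25}]'

```text
time_s: 10.2
position: [0.5193, 0.1367, 0.0727]
tool_rot: [0.482, 0.876, -0.002, 0.015]
wrist_force: [3.4, -2.6, 4.8]
grip_width: 0.0359
```

```bash
python3 -c "
from h import *
st()
im,d=snap('wrist','w9')
cv2.imwrite('pics/w9c.png',cv2.resize(im[40:290,150:370,::-1],None,fx=2.4,fy=2.4,interpolation=2))"
```

```text
t 10.20 grasp slot [-40.3  -1.8  20.2] yaw 122.41 tilt [ 0.024 -0.018] F slot [-5.9 -1.5  2.2] w 35.9
```

View pics/w9c.png

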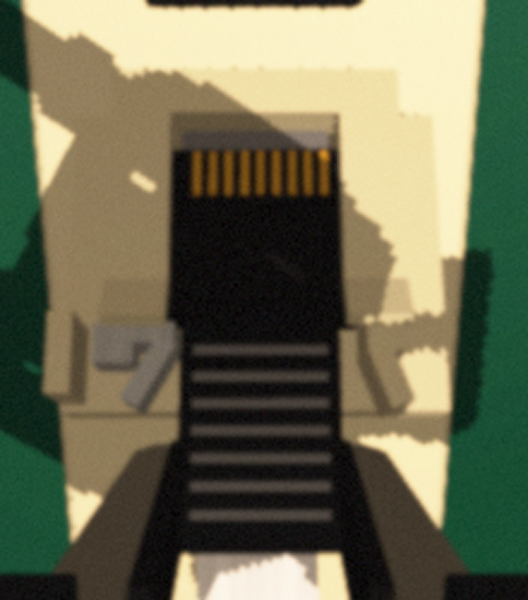

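Emit:
play_rows --commands '[{"tx": 2,"ty": 0,"tz": 1.2,"turn": 0,"hand": 25},{"tx": 2,"ty": 0,"tz": 1.2,"turn": 0,"hand": 25}]'

```text
time_s: 10.42
position: [0.5182, 0.1388, 0.0713]
tool_rot: [0.481, 0.877, -0.003, 0.017]
wrist_force: [4.7, -6.8, 8.6]
grip_width: 0.0359
```

```bash
python3 -c "
from h import *
s=st()
im,d=snap('wrist','w10')
cv2.imwrite('pics/w10c.png',cv2.resize(im[130:250,170:330,::-1],None,fx=4,fy=4,interpolation=2))
P=wcloud(s,d)*1000
print('finger/module')
for v in (165,170,175,180,185): print(v,[(u,)+tuple(int(round(x)) for x in toslot(P[v,u])) for u in range(186,236,5)])"
```

```text
t 10.42 grasp slot [-37.5  -2.   20.3] yaw 122.48 tilt [ 0.026 -0.022] F slot [-11.5  -0.3   3.3] w 35.9
finger/module
165 [(186, 18, 44, 1), (191, 18, 41, 1), (196, 11, 33, 25), (201, 11, 30, 25), (206, 11, 27, 25), (211, 11, 24, 25), (216, 11, 22, 24), (221, 13, 20, 18), (226, 13, 17, 18), (231, 13, 14, 18)]
170 [(186, 15, 44, 1), (191, 15, 41, 1), (196, 8, 32, 26), (201, 8, 30, 26), (206, 8, 27, 26), (211, 8, 24, 26), (216, 8, 21, 26), (221, 10, 20, 17), (226, 7, 16, 29), (231, 7, 13, 30)]
175 [(186, 12, 44, 1), (191, 4, 35, 28), (196, 5, 32, 28), (201, 5, 29, 28), (206, 5, 27, 27), (211, 5, 24, 28), (216, 4, 21, 28), (221, 9, 21, 9), (226, 4, 16, 29), (231, 4, 13, 30)]
180 [(186, 8, 43, 1), (191, 5, 37, 15), (196, 3, 33, 24), (201, 2, 30, 25), (206, 3, 27, 23), (211, 2, 24, 25), (216, 2, 22, 25), (221, 5, 20, 16), (226, 1, 15, 30), (231, 1, 13, 30)]
185 [(186, 5, 43, 1), (191, 2, 37, 15), (196, 2, 34, 15), (201, 2, 31, 16), (206, 2, 28, 17), (211, 2, 25, 16), (216, 2, 23, 16), (221, 2, 20, 15), (226, -2, 15, 30), (231, -2, 13, 31)]
```

View pics/w10c.png

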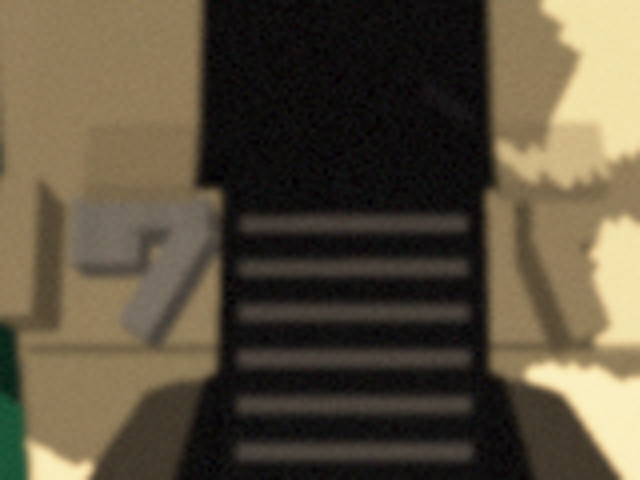

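Emit:
play_rows --commands '[{"tx": 0,"ty": 0,"tz": 0,"turn": 0,"hand": 48},{"tx": 0,"ty": 0,"tz": 0,"turn": 0,"hand": 48},{"tx": 0,"ty": 0,"tz": 0,"turn": 0,"hand": 48}]'

```text
time_s: 10.72
position: [0.514, 0.1387, 0.0688]
tool_rot: [0.481, 0.877, -0.006, 0.013]
wrist_force: [0.8, 0.7, 0.0]
grip_width: 0.0478
```

```bash
python3 -c "
from h import *
st()"
```

```text
t 10.72 grasp slot [-34.4   1.4  19.1] yaw 122.55 tilt [ 0.017 -0.023] F slot [ 0.1 -1.1  0.1] w 47.8
```

Released, with no load on the wrist. Back off uphill and up.

Emit:
play_rows --commands '[{"tx": -4,"ty": 1,"tz": -5,"turn": 0,"hand": 50},{"tx": -3,"ty": 0,"tz": -12,"turn": 0,"hand": 52},{"tx": -3,"ty": 0,"tz": -25,"turn": 0,"hand": 52},{"tx": -3,"ty": 0,"tz": -30,"turn": 0,"hand": 52},{"tx": -3,"ty": 0,"tz": -30,"turn": 0,"hand": 52},{"tx": 0,"ty": 0,"tz": 0,"turn": 0,"hand": 52}]'

```text
time_s: 11.22
position: [0.5151, 0.1275, 0.169]
tool_rot: [0.48, 0.877, -0.011, 0.004]
wrist_force: [0.2, -0.8, 1.4]
grip_width: 0.0521
```

```bash
python3 -c "
from h import *
s=st()
im,d=snap('wrist','w11');P=wcloud(s,d)*1000;np.save('P11.npy',P)
cv2.imwrite('pics/w11c.png',cv2.resize(im[20:300,130:390,::-1],None,fx=2.1,fy=2.1,interpolation=2))
im,d=snap('scene','s11');cv2.imwrite('pics/s11c.png',cv2.resize(im[130:290,190:390,::-1],None,fx=3.5,fy=3.5,interpolation=2))"
```

```text
t 11.22 grasp slot [-93.4   6.2 100.8] yaw 122.64 tilt [-0.004 -0.023] F slot [-1.4  0.3  0.8] w 52.1
```

View pics/w11c.png

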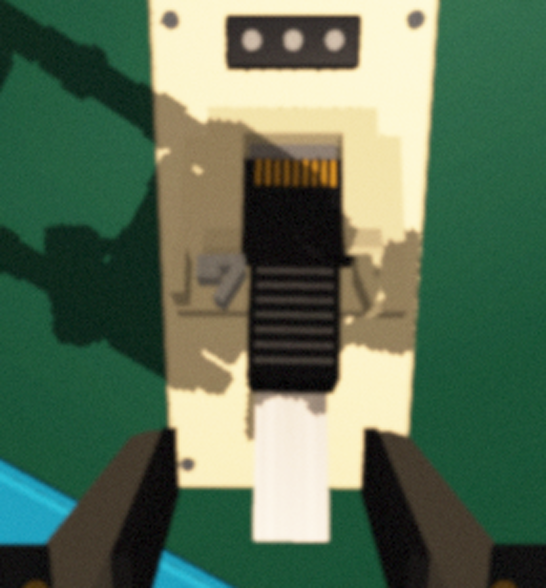

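View pics/s11c.png

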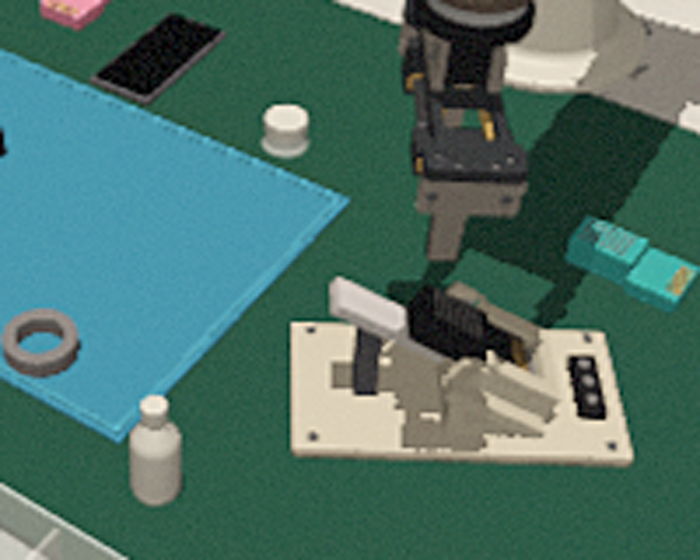

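```bash
python3 -c "
from h import *
s=ctrl.sense();P=np.load('P11.npy')
f=lambda q:np.array(q)/2.1+[130,20]
A=np.array(slotaxes())
c0,n,k=plane(P[145:190,252:288].reshape(-1,3));print('grip normal slot',(A@n).round(3),toslot(c0).round(1))
T=toslot(pray(s,f([(250,388),(337,386),(258,268),(333,268),(258,358),(335,358)]),c0/1000,n)*1000);print(T.round(1).tolist())
a=(T[2]+T[3]-T[4]-T[5])/2;print('yaw err deg',np.degrees(np.arctan2(a[1],a[0])))
c1,n1,k=plane(P[112:135,252:286].reshape(-1,3));print('nose n',(A@n1).round(3),toslot(c1).round(1))
N=toslot(pray(s,f([(246,160),(341,159)]),c1/1000,n1)*1000);print('front',N.round(1).tolist())
for v in (146,150,154): print(v,[(u,)+tuple(int(round(x)) for x in toslot(P[v,u])) for u in range(222,254,3)])"
```

```text
grip normal slot [-0.295  0.945 -0.143] [-22.9  -1.   30.4]
[[-85.0, 8.2, 219.8], [60.8, -64.3, -560.5], [-57.4, 9.7, 172.8], [-151.1, 17.7, 419.2], [-80.1, 8.1, 208.8], [-716.8, 226.1, 2965.0]]
yaw err deg -19.354627644389446
nose n [0.009 0.003 1.   ] [21.8 -0.3 17.2]
front [[50.4, 22.0, 16.8], [50.8, -18.2, 17.0]]
146 [(222, 6, 42, 1), (225, 1, 38, 16), (228, 1, 35, 15), (231, 1, 32, 15), (234, 0, 30, 16), (237, 0, 27, 17), (240, 0, 24, 16), (243, 1, 22, 15), (246, 0, 19, 16), (249, -4, 16, 29), (252, -5, 13, 30)]
150 [(222, 2, 42, 0), (225, -3, 38, 15), (228, -3, 35, 15), (231, -3, 32, 16), (234, -3, 30, 15), (237, 0, 28, 6), (240, -3, 24, 17), (243, -4, 22, 17), (246, -1, 19, 11), (249, -8, 16, 29), (252, -8, 13, 29)]
154 [(222, -2, 42, 2), (225, -5, 38, 10), (228, -5, 35, 10), (231, -4, 33, 9), (234, -5, 30, 10), (237, -7, 27, 16), (240, -7, 24, 16), (243, -6, 22, 14), (246, -2, 20, 3), (249, -12, 16, 30), (252, -12, 13, 30)]
```

```bash
python3 -c "
from h import *
s=ctrl.sense();P=np.load('P11.npy');f=lambda q:np.array(q)/2.1+[130,20]
c1,n1,k=plane(P[112:135,252:286].reshape(-1,3))
T=toslot(pray(s,f([(258,268),(333,268),(256,358),(336,358),(250,388),(337,387)]),(c1+12*n1)/1000,n1)*1000);print(T.round(1).tolist());a=(T[2]+T[3]-T[0]-T[1])/2;print('yaw err',np.degrees(np.arctan2(-a[1],-a[0])))
st();ctrl.hand_in()"
```

```text
[[-3.0, 15.6, 29.3], [-2.8, -13.4, 29.4], [-38.9, 15.8, 29.7], [-38.7, -14.2, 29.7], [-50.4, 17.8, 29.8], [-49.7, -14.4, 29.8]]
yaw err 0.4924131287065019
t 11.32 grasp slot [-89.5   8.5  97.1] yaw 122.64 tilt [-0.011 -0.023] F slot [ 1.3  0.7 -0.9] w 52.0
the job is handed in; nothing more can be done
```

The module is clicked into the programmer's slot, nose first, and released. I handed the job in at about 11.3 s on the robot's clock; the hand-in gives no verdict.

**How I did it:**
- I picked the black module with the brass strips by its grip. The plain block and the pink and turquoise look-alikes were left alone.
- The tool only points down, so I raised the tail in a loose grip with the nose resting on the mat, until the module tilted to about 32°.
- I then squeezed harder, carried it to the rail, seated it with a loose grip and slid it down past the catch.
- The wrist force peaked at about 12 N, when I pressed against the contact block.

**Last checks, with the gripper clear:**
- **Module position:** it sits about 0.5 mm past its clicked-in place.
- **Module angle:** the yaw error is about 0.5° and the tilt error is under 1°.
- **Catch:** its edge is at about y = 20 mm, its rest position, behind the shoulder.
- **Wrist force:** only sensor noise, about 1–2 N.
- **Other things on the bench:** I did not measure whether they moved. In the last scene view the tape and the bottle looked undisturbed; the screwdriver, the cup and most of the plain block were outside the crop I looked at.

One check failed: a plane fit on the ribbed grip top gave nonsense, so I worked out the angle and yaw from the nose plane instead. All of these figures rest on a camera calibration good to about 2 mm.

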